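Pop open the lens box at the laser marking station

ROBOT

A 6-joint arm with a two-finger parallel gripper is mounted at the origin on the work surface. World frame = base frame: x ahead of the robot, y to its left, z up, the work surface at z = 0. Lengths are in m, angles in rad, forces in N, time in s.
With the tool pointing down it reaches from about 0.225 to 0.725 m from the base axis. Payload 3.1 kg.
Tool frame: the origin (TCP) lies midway between the tips of the shut fingers; the grasp point (between the pads) lies 19 mm behind it; z points along the fingers, y is the line along which they close (so a half turn about z gives the same grasp; the last joint's range is limited). The gripper opens to 85 mm and grips with 20 to 120 N. Pads are 22 mm wide; open, the fingers measure 114 mm over their backs; the gripper's body (76 mm by 85 mm) begins 54 mm behind the grasp point. The pads swing forward as they close: fully open they stand 13 mm farther back than shut.
Start: joints at [1.099, 0.048, 0.099, 1.622, 0, 1.443], TCP at [0.177, 0.494, 0.231] pointing down, gripper open.
Joint ranges: [-2.91, 2.91], [-0.99, 1.94], [-1.21, 1.42], [-2.12, 2.29], [-1.49, 1.47], [-3.14, 3.14]. Speed limits (rad/s): [2.79, 2.79, 3.14, 3.14, 3.14, 3.14].

INTERFACE

Orientations are given as a 3x3 rotation matrix whose columns are the frame's x, y, z axes.
In Python, from rig import env gives the robot as it stands.
- The arm moves only by the tool step_arm, never from a script. Its argument "deltas" is a list of rows, each a list of 4 numbers: the shift along the tool's x, y, z in m, then the turn about the tool's z in rad. In form: [[tx, ty, tz, yaw], ...]. A call has 1 to 8 rows; each row is the pose to reach, as a shift and turn from the pose commanded when the call began, along the tool's axes at that moment; what a row does not reach only later rows make up. A row lasts 1/8 s, in which the tool goes at most 62.5 mm and 10.7 degrees, less where a joint would pass 70% of its speed; a pose out of reach is approached as far as the arm can. A call with a gripper value outside its range is refused whole. "gripper" is the finger opening in m, from 0 to 0.0854, set as the call begins (left out, the last holds). The fingers move at their own pace and stop on an object; "squeeze" is the grip in N (left out, the last holds). Time passes only in rows, so rows that repeat a pose let the fingers close. It gives the time, the measured TCP pose, the force, the opening and the grip force at its end, in the units of the state.
- env.read_state(): the state, without advancing time (a new reading comes with each control period).
- env.get_image(name): name is "side" or "top"; returns the picture (480x640x3 uint8, red, green, blue); there is no depth.
- env.get_calibration(name): a dict with "fx", "fy", "cx", "cy" (pixels), "R" (3x3) and "t" (3): a world point X has camera coordinates R X + t. Camera axes: x right, y down, z forward; pixel columns grow to the right and rows downward; lengths in m; the calibration is good to about 2 mm. A picture is of the moment at which its call begins. get_calibration takes no time and is no camera call.
- env.hand_in(): hands the job in; it is judged then, once.
Trained networks look in the newest picture that a camera, given by its name, has taken for a name from the list of things; names that differ only in an ending like _2 or _b are one class to them, and where a whole thing is asked for, a point or a joint stands for the part that bears it (a point fixed in the world has none). Each returns a list of dicts, best first, with "score" (0 to 1); they miss things now and then, are a little off and sometimes report something else, mostly with a low value. They report only what shows in the picture. A call takes as long as a camera call. They do not tell look-alikes from the thing itself.
- env.boxes_of(camera, query): "location" ([x, y, z] in m, in world coordinates, good to about 4 mm: the middle of the surface that is visible of it).
- env.tip_of(camera, query): "location" ([x, y, z] in m, in world coordinates, good to about 4 mm: a listed point, or the origin of a listed thing).
The state is a dict: "time_s": time; "joint_pos": joint angles; "joint_velocities": joint speeds; "tau": joint torques, N m; "tool_pos": TCP position; "ee_rot": TCP orientation; "force": force on the tool from outside, world axes, zero at the start; "moment": the same for the moment, N m; "finger_gap": finger opening in m; "grip_force": force on a finger pad.
Only numpy, scipy, OpenCV 4.12 (cv2) and the standard library are available. Lean on these libraries where they do the work, as an engineer would, in place of code of your own. Each camera call takes 0.05 s, during which the arm holds its last target. There are 200 camera calls.

TASK

A stepped aluminium focus gauge stands on the wide lid of the lens box: push it sideways along the top with the fingertips, without pinching or lifting it, until it stands upright and wholly off the lid on the fixed shelf that is the other half of the box's top. Then press down on the lid near its free edge (the edge nearest the robot) until the push-to-open catch lets go, and back away so that the lid springs up and stays open by itself. Leave the narrow key box shut and everything else where it stands.

Things in the scene. Friction and masses are not known exactly. Their poses are not given: they have to be found in the camera images.
- lens_box: the wide grey box, fixed: 160 (x) x 270 (y) x 70 mm tall, origin under its centre, z up. Its top is flat at z = 70 mm. The wide lid takes up x -70 to +66, y -125 to +5 mm, flush within the top (0.5 mm proud); the fixed shelf is the rest of the top, y +7 to +135 mm over the full x length. The gauge is pushed in the box's +y. The box's -x side faces roughly to the robot.
- lens_lid_press (a point): dark round touch mark, 14 mm across, on the upper face of the wide lid, 28 mm in from its free edge and midway along it: where to press. It moves with the lid. Pressed here the lid yields from about 3 N on; the catch lets go at about 4.5 mm of travel and 4 to 6 N, and a firm stop is met at 7 mm. A lesser press leaves it shut.
- lens_lid (a joint): angle of the wide lid (rad): 0 shut and flush, negative pressed in, 0.7 fully open (a stop). The hinge runs along the box's y at the lid's +x edge (far from the robot), 108 mm from the touch mark. Once the catch has let go, nothing happens until the pressure is taken off: then a spring swings the lid up in about a second, and its free edge rises 90 mm.
- gauge: stepped aluminium block, loose, 0.14 to 0.28 kg: 60 mm along its x, 36 along its y; 22 tall on its -x half, 45 tall on its +x half. Origin under its centre. It starts on the wide lid with its axes within 0.25 rad of the box's.
- key_box: the narrow grey box, fixed, 160 (x) x 104 (y) x 70 mm tall, origin under its centre; same kind of push-to-open lid, 84 mm wide. To be left shut.
- key_lid (a joint): angle of the narrow lid (rad), 0 shut, positive open
- tin: plain steel tin, 42 mm across, 26 tall, standing on the key box's lid; origin under its centre
- mouse: black computer mouse, 105 x 60 mm, 32 tall, origin under its centre
- glasses: green laser safety glasses, 140 mm wide, 120 long, 45 tall, standing on the table; origin midway below the lenses
- mug: white mug, 80 mm across, 92 tall, handle at its +y; origin under its centre
- screwdriver: screwdriver lying on the table behind the boxes; origin under its middle
- corner: flat L-shaped aluminium corner stop, arms 110 and 90 mm, 12 thick; origin under the middle of the long arm
- plates: stack of steel blanks 40 x 70 mm, 12 tall, lying to the right of the boxes; origin under its centre
Not all that is in view belongs to the job. Leave any turquoise look-alike of the gauge alone.

How it is judged:
On the way, in this order (a step that is already met when the one before it is completed fails the run):
1. the gauge stands on the fixed shelf, off the lid, which is still shut (y of gauge in the frame of lens_box between 0.021 and 0.145 m and height (world z) of gauge between 0.066 and 0.075 m and angle between gauge's own z axis and vertical below 0.1 rad and linear speed of gauge below 0.01 m/s and value of joint lens_lid below 0.03 rad), for 0.2 s.
2. the catch has let go and the lid has sprung up (value of joint lens_lid above 0.5 rad), for 0.2 s.
At the end, for the whole second after the job is handed in: The wide lid stands open by itself (over 0.6 rad) and at rest; the gauge stands upright (within 0.1 rad) and at rest on the fixed shelf of the lens box, its centre at y = 21 mm or more in the box's frame; the key box is shut (under 0.03 rad) (y of gauge in the frame of lens_box between 0.021 and 0.145 m and height (world z) of gauge between 0.066 and 0.075 m and angle between gauge's own z axis and vertical below 0.1 rad and linear speed of gauge below 0.01 m/s and value of joint lens_lid above 0.6 rad and velocity of joint lens_lid below 0.05 rad/s and value of joint key_lid below 0.03 rad); the robot touches nothing.
It fails at once if the gauge is lifted more than 12 mm off the box's top (height (world z) of gauge above 0.083 m).
It fails at once if the gauge is tipped over or falls off the box (angle between gauge's own z axis and vertical above 0.35 rad or height (world z) of gauge below 0.055 m).
It fails at once if the wide lid comes up while the gauge is still on it (value of joint lens_lid above 0.1 rad and y of gauge in the frame of lens_box below 0.018 m).
It fails at once if the key box is opened (value of joint key_lid above 0.05 rad).
It fails at once if another thing is moved by more than 25 mm (distance of any of tin, mouse, glasses, mug, screwdriver, corner, plates from where it was at the start of the episode above 0.025 m).
It also fails if it takes over 48 s, if anything falls off the work surface, if the arm or the gripper's body presses on something with over 40 N, if the wrist force passes 120 N, or if a joint passes its speed limit or range.

## Working session

There is one attempt and no reset: what is moved stays moved. The work goes in short steps, Python scripts to look and compute and a tool call to move; the robot and the scene stay as the last step left them, time stands still between calls to the robot, and variables do not carry over. Pictures are saved under pics/ and viewed, at most 10 in all, crops included, and the job is handed in when it is done.

Besides the shell and the picture viewer there is one more tool, called by a JSON object that holds its "api" and its "payload", one argument or row to a line. step_arm: Moves the arm, as the interface text tells. Its arguments: {"type":"object","properties":{"deltas":{"type":"array","items":{"type":"array","items":{"type":"number"}}},"gripper":{"type":"number"},"squeeze":{"type":"number"}},"required":["deltas"]}

```bash
mkdir -p pics; python3 - <<'E'
from rig import env
import cv2,numpy as np
for n in("top","side"):
    cv2.imwrite(f"pics/{n}0.png",env.get_image(n)[:,:,::-1])
    for q in("lens_lid_press","gauge","lens_box","key_box","tin"):
        print(n,q,[(np.round(d["location"],3).tolist(),round(d["score"],2)) for d in env.tip_of(n,q)[:3]])
s=env.read_state();print(s["time_s"],s["tool_pos"],s["ee_rot"],s["finger_gap"])
E
```

```text
top lens_lid_press [([0.507, 0.133, 0.071], 0.8)]
top gauge [([0.508, -0.044, 0.003], 0.95), ([0.367, 0.114, -0.002], 0.83), ([0.554, 0.13, 0.071], 0.65)]
top lens_box [([0.559, 0.183, -0.002], 0.79)]
top key_box [([0.555, -0.178, -0.003], 0.71)]
top tin [([0.579, -0.193, 0.068], 0.66)]
side lens_lid_press [([0.512, 0.136, 0.069], 0.93)]
side gauge [([0.55, 0.133, 0.068], 0.67), ([0.37, 0.115, -0.001], 0.63)]
side lens_box [([0.55, 0.133, 0.069], 0.68), ([0.566, 0.181, 0.005], 0.62), ([0.586, -0.189, 0.074], 0.57)]
side key_box [([0.556, -0.18, -0.0], 0.64)]
side tin [([0.588, -0.19, 0.072], 0.54)]
0.6 [0.17696091 0.4942929  0.23135394] [[-9.41491364e-01  3.37037107e-01  1.91143561e-05]
 [ 3.37037108e-01  9.41491360e-01  7.79475551e-05]
 [ 8.27521735e-06  7.98291972e-05 -9.99999997e-01]] 0.08542306671964368
```

View pics/top0.png

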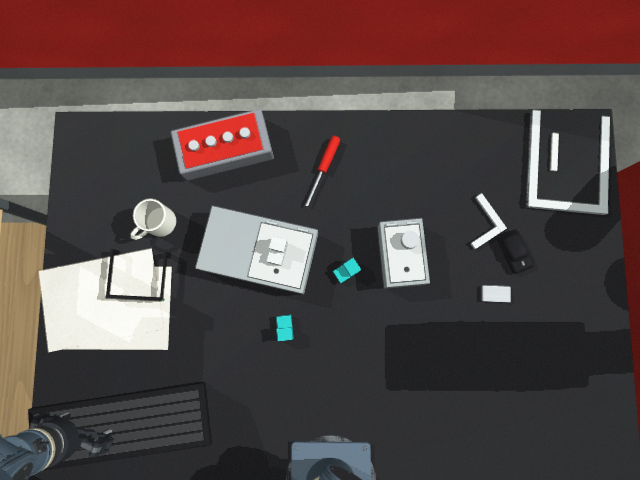

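View pics/side0.png

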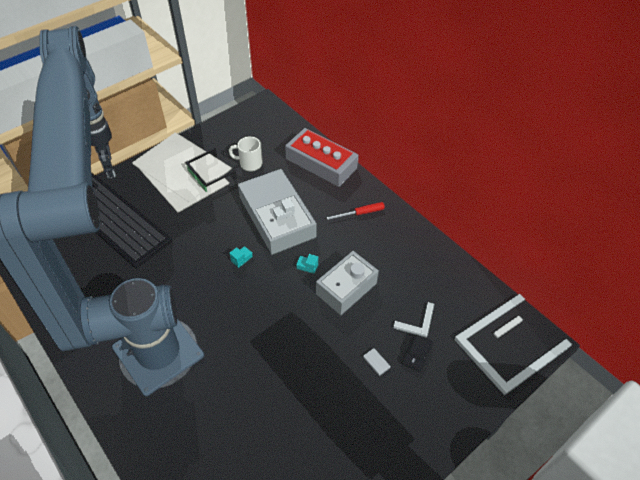

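The silver gauge sits on the wide lid at top px (273,250). The turquoise look-alikes at (347,270) and (285,328) stand on the table, so they are not the one meant. Next I'll rectify the top plane to measure it and confirm in an enlarged crop.

```bash
cat > h.py <<'E'
from rig import env
import cv2,numpy as np
# rectified view of plane z; pixel (u,v): y=Y1-u*s, x=X1-v*s
def rect(n,z,X0=.42,X1=.70,Y0=.0,Y1=.36,s=.0005,img=None):
    c=env.get_calibration(n);K=np.array([[c["fx"],0,c["cx"]],[0,c["fy"],c["cy"]],[0,0,1]])
    P=K@np.c_[np.array(c["R"]),np.array(c["t"])]
    A=np.array([[0,-s,X1],[-s,0,Y1],[0,0,z],[0,0,1]])
    img=env.get_image(n) if img is None else img
    return cv2.warpPerspective(img,P@A,(int((Y1-Y0)/s),int((X1-X0)/s)),flags=cv2.INTER_LINEAR|cv2.WARP_INVERSE_MAP)
def proj(n,p):
    c=env.get_calibration(n);q=np.array(c["R"])@np.array(p)+np.array(c["t"]);return np.array([c["fx"]*q[0]/q[2]+c["cx"],c["fy"]*q[1]/q[2]+c["cy"]])
E
python3 - <<'E'
from h import *
im=env.get_image("top");r=rect("top",.07,img=im)
cv2.imwrite("pics/r1.png",r[:,:,::-1])
print({k:v for k,v in env.get_calibration("top").items() if k in("t","fx")}, [(-np.array(env.get_calibration(n)["R"]).T@env.get_calibration(n)["t"]).round(2) for n in("top","side")])
E
```

```text
{'fx': 521.6635976294144, 't': array([0.03346568, 0.58659471, 1.26567371])} [array([0.4 , 0.  , 1.34]), array([-0.14, -0.84,  1.5 ])]
```

View pics/r1.png

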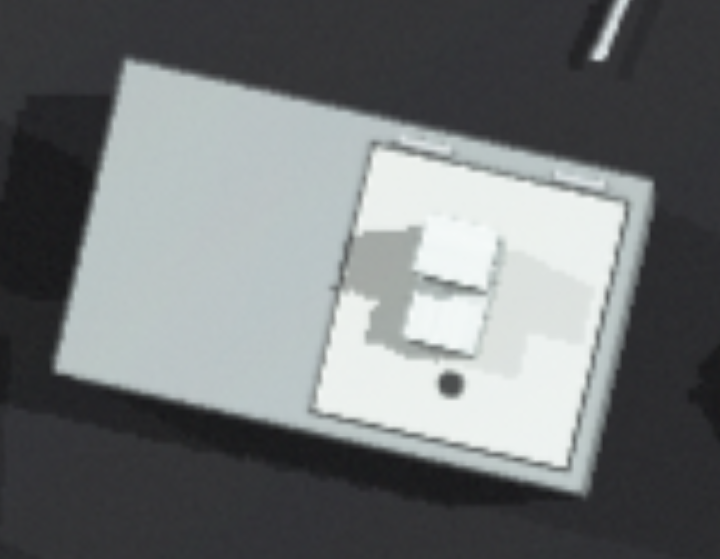

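Confirmed in the crop: the gauge (silver, stepped) is at r1 px (450,285) and the mark at (451,384). Both match the given geometry. The box centre is (0.562,0.183) with yaw −0.223, and the gauge is at box (2,−52) mm. I'll approach from its −y side.

{"api": "step_arm", "payload": {
  "deltas": [
    [-0.06, -0.032, 0.004, 0.18],
    [-0.12, -0.064, 0.008, 0.36],
    [-0.18, -0.096, 0.012, 0.54],
    [-0.24, -0.128, 0.016, 0.72],
    [-0.3, -0.16, 0.02, 0.9],
    [-0.36, -0.192, 0.024, 1.08],
    [-0.42, -0.224, 0.028, 1.26],
    [-0.483, -0.258, 0.03, 1.45]
  ],
  "gripper": 0.03,
  "squeeze": 40
}}

```text
time_s: 1.65
tool_pos: [0.5136, 0.1228, 0.2033]
ee_rot: [[0.225, 0.974, 0.001], [0.974, -0.225, 0.0], [0.001, 0.001, -1.0]]
force: [1.1, 1.3, -0.1]
finger_gap: 0.0301
grip_force: 0.0
```

{"api": "step_arm", "payload": {
  "deltas": [
    [0, 0, 0, 0],
    [0, 0, 0, 0]
  ]
}}

```text
time_s: 1.9
tool_pos: [0.512, 0.1244, 0.203]
ee_rot: [[0.219, 0.976, -0.001], [0.976, -0.219, 0.0], [0.0, -0.001, -1.0]]
force: [0.3, -0.0, 0.8]
finger_gap: 0.0299
grip_force: 0.0
```

{"api": "step_arm", "payload": {
  "deltas": [
    [-0.03, 0.04, 0, 0],
    [-0.03, 0.04, 0.04, 0],
    [-0.03, 0.04, 0.08, 0],
    [-0.03, 0.04, 0.1, 0],
    [-0.03, 0.04, 0.1, 0]
  ]
}}

```text
time_s: 2.52
tool_pos: [0.5422, 0.088, 0.1013]
ee_rot: [[0.216, 0.976, -0.005], [0.976, -0.216, 0.0], [-0.001, -0.005, -1.0]]
force: [0.2, -0.1, 0.4]
finger_gap: 0.0299
grip_force: 0.0
```

```bash
python3 - <<'E'
from h import *
r=rect("top",.1);r2=rect("side",.07)
cv2.imwrite("pics/r2.png",np.hstack([cv2.resize(a,(400,311)) for a in(r,r2)])[:,:,::-1])
print(env.read_state()["tool_pos"])
E
```

```text
[0.54473438 0.08765063 0.10428903]
```

View pics/r2.png

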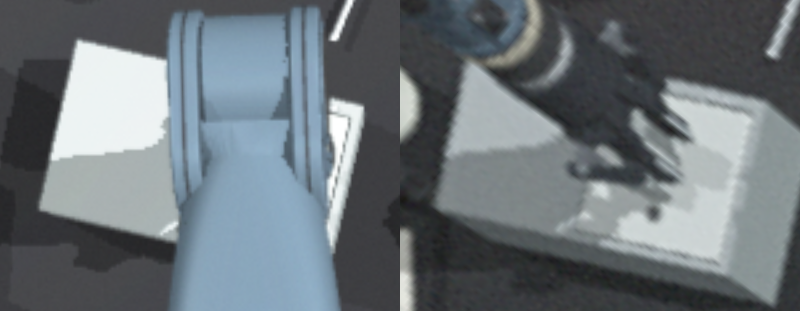

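The side view shows the fingers clear of the gauge on its −y side, at right-hand px (660,165) with the gauge to the left at about (610,175). I'll lower and begin pushing.

{"api": "step_arm", "payload": {
  "deltas": [
    [0, 0, 0.013, 0],
    [0, 0, 0.025, 0],
    [0, 0, 0.025, 0],
    [0.004, 0, 0.025, 0],
    [0.008, 0, 0.025, 0],
    [0.012, 0, 0.025, 0],
    [0.016, 0, 0.025, 0],
    [0.02, 0, 0.025, 0]
  ]
}}

```text
time_s: 3.62
tool_pos: [0.5494, 0.1056, 0.0785]
ee_rot: [[0.219, 0.976, 0.0], [0.976, -0.219, -0.002], [-0.001, 0.001, -1.0]]
force: [-0.4, -1.8, 0.7]
finger_gap: 0.0302
grip_force: 1.3
```

{"api": "step_arm", "payload": {
  "deltas": [
    [0.004, 0, 0, 0],
    [0.008, 0, 0, 0],
    [0.012, 0, 0, 0],
    [0.016, 0, 0, 0],
    [0.02, 0, 0, 0],
    [0.024, 0, 0, 0],
    [0.028, 0, 0, 0],
    [0.032, 0, 0, 0]
  ]
}}

```text
time_s: 4.62
tool_pos: [0.5562, 0.1374, 0.0782]
ee_rot: [[0.219, 0.976, -0.0], [0.976, -0.219, -0.0], [-0.0, -0.0, -1.0]]
force: [-0.8, -3.8, 3.7]
finger_gap: 0.0298
grip_force: 1.9
```

```bash
python3 - <<'E'
from h import *
im=env.get_image("side");u,v=proj("side",(.55,.16,.08)).astype(int)
cv2.imwrite("pics/c3.png",cv2.resize(im[v-60:v+60,u-80:u+80],(800,600),interpolation=cv2.INTER_CUBIC)[:,:,::-1])
for q in("gauge","lens_lid_press"):print(q,[(np.round(d["location"],3).tolist(),round(d["score"],2)) for d in env.tip_of("side",q)[:4]])
s=env.read_state();print(s["tool_pos"],s["force"])
E
```

```text
gauge [([0.37, 0.118, 0.002], 0.81), ([0.558, 0.168, 0.069], 0.63), ([0.513, -0.046, 0.001], 0.57)]
lens_lid_press [([0.51, 0.135, 0.068], 0.66)]
[0.5562279  0.13806157 0.07787912] [ 0.85293184 -0.55488941  0.50051285]
```

View pics/c3.png

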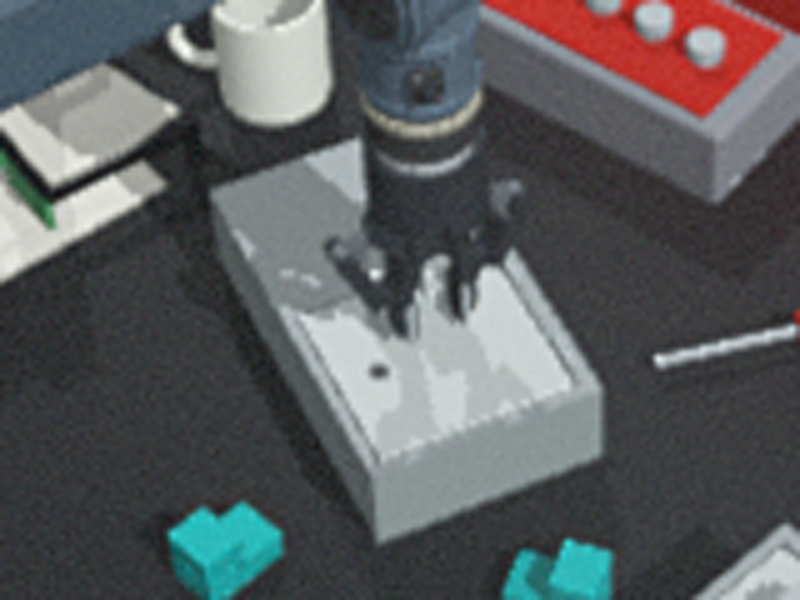

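The side crop shows the gauge upright ahead of the fingertips at about (400,280), the lid shut and the mark clear at (378,371). I'll push on about 66 mm.

{"api": "step_arm", "payload": {
  "deltas": [
    [0.004, 0, 0, 0],
    [0.008, 0, 0, 0],
    [0.012, 0, 0, 0],
    [0.016, 0, 0, 0],
    [0.02, 0, 0, 0],
    [0.024, 0, 0, 0],
    [0.028, 0, 0, 0],
    [0.032, 0, 0, 0]
  ]
}}

```text
time_s: 5.78
tool_pos: [0.5631, 0.1689, 0.078]
ee_rot: [[0.219, 0.976, -0.0], [0.976, -0.219, 0.0], [0.0, -0.0, -1.0]]
force: [-0.4, -1.3, 0.8]
finger_gap: 0.0302
grip_force: 0.8
```

{"api": "step_arm", "payload": {
  "deltas": [
    [0.005, 0, 0, 0],
    [0.01, 0, 0, 0],
    [0.015, 0, 0, 0],
    [0.02, 0, 0, 0],
    [0.024, 0, 0, 0],
    [0.028, 0, 0, 0],
    [0.032, 0, 0, 0],
    [0.034, 0, 0, 0]
  ]
}}

```text
time_s: 6.78
tool_pos: [0.5707, 0.2019, 0.0782]
ee_rot: [[0.219, 0.976, 0.0], [0.976, -0.219, -0.0], [0.0, 0.0, -1.0]]
force: [-1.1, -1.5, -0.5]
finger_gap: 0.0301
grip_force: 0.6
```

{"api": "step_arm", "payload": {
  "deltas": [
    [-0.01, 0, 0, 0],
    [-0.03, 0, 0, 0],
    [-0.05, 0, 0, 0],
    [-0.06, 0, -0.03, 0],
    [-0.07, 0, -0.08, 0],
    [-0.1, -0.04, -0.1, 0],
    [-0.14, -0.08, -0.1, 0],
    [-0.19, -0.12, -0.1, 0]
  ]
}}

```text
time_s: 7.78
tool_pos: [0.4118, 0.0418, 0.1788]
ee_rot: [[0.218, 0.976, 0.002], [0.976, -0.218, -0.001], [-0.0, 0.002, -1.0]]
force: [-0.7, -1.5, 1.9]
finger_gap: 0.0298
grip_force: 0.0
```

```bash
python3 - <<'E'
from h import *
r=rect("top",.07);r2=rect("side",.07)
cv2.imwrite("pics/r4.png",np.hstack([cv2.resize(a,(400,311)) for a in(r,r2)])[:,:,::-1])
for n in("top","side"):
  for q in("gauge","lens_lid_press"):print(q,[(np.round(d["location"],3).tolist(),round(d["score"],2)) for d in env.tip_of(n,q)[:4]])
s=env.read_state();print(s["time_s"],s["tool_pos"],s["force"])
E
```

```text
gauge [([0.512, -0.044, -0.0], 0.88), ([0.576, 0.228, 0.072], 0.84)]
lens_lid_press [([0.508, 0.13, 0.069], 0.68)]
gauge [([0.371, 0.117, 0.002], 0.85), ([0.51, -0.043, 0.0], 0.6), ([0.574, 0.23, 0.069], 0.57)]
lens_lid_press [([0.508, 0.134, 0.068], 0.6), ([0.773, 0.023, -0.003], 0.55)]
8.075 [0.41381685 0.04297142 0.17865237] [ 0.73033965 -0.32560893 -0.50868709]
```

View pics/r4.png

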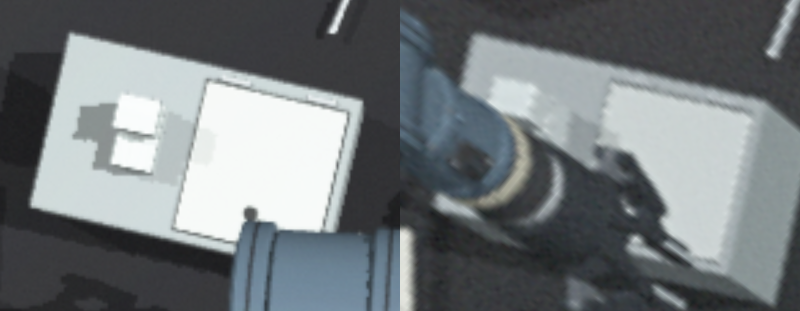

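The top crop shows the gauge upright on the shelf at (137,133), off the lid (edge about 190), at box y ≈ +48 mm. The lid is shut. Now I'll go to the mark with the fingers shut.

{"api": "step_arm", "payload": {
  "deltas": [
    [0.04, 0.026, 0, 0],
    [0.08, 0.052, 0, 0],
    [0.109, 0.072, 0, 0],
    [0.109, 0.072, 0.04, 0],
    [0.109, 0.072, 0.08, 0],
    [0.109, 0.072, 0.098, 0],
    [0.109, 0.072, 0.098, 0],
    [0.109, 0.072, 0.098, 0]
  ],
  "gripper": 0
}}

```text
time_s: 9.07
tool_pos: [0.5087, 0.1343, 0.082]
ee_rot: [[0.219, 0.976, 0.003], [0.976, -0.219, 0.0], [0.001, 0.003, -1.0]]
force: [1.2, -0.5, 0.5]
finger_gap: -0.0001
grip_force: 0.0
```

{"api": "step_arm", "payload": {
  "deltas": [
    [0, 0, 0.004, 0],
    [0, 0, 0.008, 0],
    [0, 0, 0.01, 0],
    [0, 0, 0.011, 0],
    [0, 0, 0.012, 0],
    [0, 0, 0.013, 0],
    [0, 0, 0.013, 0]
  ]
}}

```text
time_s: 9.95
tool_pos: [0.5073, 0.134, 0.0679]
ee_rot: [[0.219, 0.976, 0.0], [0.976, -0.219, -0.0], [0.0, 0.0, -1.0]]
force: [-1.8, -0.5, 5.9]
finger_gap: -0.0001
grip_force: 2.7
```

{"api": "step_arm", "payload": {
  "deltas": [
    [0, 0, 0.001, 0],
    [0, 0, 0.002, 0],
    [0, 0, 0.003, 0],
    [0, 0, 0.004, 0],
    [0, 0, 0.004, 0]
  ]
}}

```text
time_s: 10.58
tool_pos: [0.5072, 0.1341, 0.0638]
ee_rot: [[0.219, 0.976, 0.0], [0.976, -0.219, 0.0], [0.0, 0.0, -1.0]]
force: [-1.9, 0.5, 4.6]
finger_gap: -0.0001
grip_force: 2.4
```

{"api": "step_arm", "payload": {
  "deltas": [
    [0, 0, -0.04, 0],
    [0, -0.03, -0.09, 0],
    [0, -0.08, -0.12, 0],
    [0, -0.13, -0.14, 0],
    [-0.04, -0.16, -0.15, 0],
    [-0.08, -0.18, -0.15, 0],
    [-0.12, -0.18, -0.15, 0],
    [-0.12, -0.18, -0.15, 0]
  ]
}}

```text
time_s: 11.58
tool_pos: [0.3052, 0.0548, 0.213]
ee_rot: [[0.223, 0.975, 0.001], [0.975, -0.223, -0.0], [-0.0, 0.001, -1.0]]
force: [0.9, -0.1, -0.1]
finger_gap: -0.0003
grip_force: 0.0
```

{"api": "step_arm", "payload": {
  "deltas": [
    [0, 0, 0, 0],
    [0, 0, 0, 0],
    [0, 0, 0, 0],
    [0, 0, 0, 0],
    [0, 0, 0, 0],
    [0, 0, 0, 0],
    [0, 0, 0, 0],
    [0, 0, 0, 0]
  ]
}}

```text
time_s: 12.58
tool_pos: [0.3054, 0.0563, 0.2132]
ee_rot: [[0.219, 0.976, 0.0], [0.976, -0.219, -0.0], [-0.0, 0.0, -1.0]]
force: [0.1, 0.5, -0.3]
finger_gap: 0.0002
grip_force: 0.0
```

```bash
python3 - <<'E'
from h import *
a=env.get_image("top");b=env.get_image("side")
cv2.imwrite("pics/f5.png",np.hstack([cv2.resize(x,(400,300),interpolation=cv2.INTER_AREA) for x in(a[180:330,160:360],b[140:290,200:400])])[:,:,::-1])
for n in("top","side"):
  for q in("gauge","lens_lid_press"):print(q,[(np.round(d["location"],3).tolist(),round(d["score"],2)) for d in env.tip_of(n,q)[:4]])
s=env.read_state();print(s["time_s"],s["tool_pos"],s["force"])
E
```

```text
gauge [([0.366, 0.116, -0.0], 0.85), ([0.576, 0.228, 0.074], 0.84), ([0.509, -0.046, 0.003], 0.57)]
lens_lid_press [([0.538, 0.127, 0.136], 0.62)]
gauge [([0.371, 0.117, -0.003], 0.62), ([0.511, -0.043, 0.001], 0.59), ([0.573, 0.232, 0.069], 0.54)]
lens_lid_press [([0.539, 0.128, 0.134], 0.87)]
12.875 [0.30535177 0.05630537 0.21320315] [-0.3919311  -0.5524749  -0.41147329]
```

View pics/f5.png

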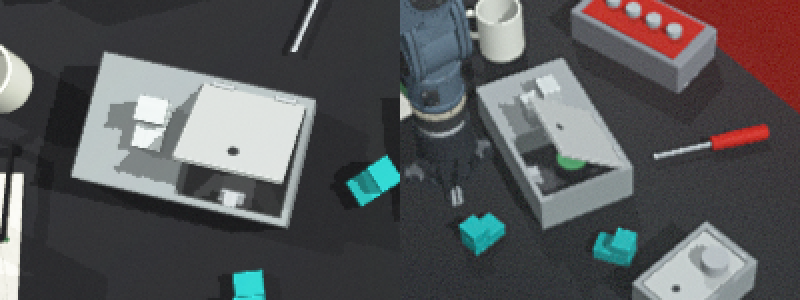

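The lid stands open, with the mark about 66 mm up at left px (233,151). The gauge is upright on the shelf at (150,120) and the key box is shut.

```bash
python3 -c "
from rig import env
print(env.hand_in())"
```

```text
the job is handed in; nothing more can be done
None
```

I handed the job in at about 13 s: the gauge stands upright on the shelf at about y = +48 mm in the box's frame, the wide lid is open by itself, and the key box is shut; the hand-in gave no verdict.

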